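# Stow the token tray in the model quay

## Task

Slide the token tray, plain end first, into the bay under the model quay past its stiff rubber buffer until it is fully home against the back stop, feeling your way along the inner guide rails without forcing it. Then, with the tray home, slide the red-knobbed brass keeper all the way across in front of it, let go, and leave the ship, tape measure and die where they are.

Things in the scene. Friction and masses are not known exactly. Their poses are not given: they have to be found in the camera images.
- tray: Loose light-wood open token tray, 100 mm long (x), 90 wide (y), 22 high, 0.24 to 0.42 kg, flat on the table. Origin: centre of the underside of the 100 x 90 body. +x points to the plain end, which goes into the bay first; at the -x end a 12 mm wide stem (top 12 mm up) carries an upright orange grip fin
- tray_grip (a point): Middle of the tray's orange grip fin, 92 mm behind the tray's origin (-x), 30 mm above its underside. The fin is 36 mm long (x), 12 thick (y) and reaches from 2 to 46 mm above the underside: pinch it across y from above
- quay: Fixed model harbour quay, dark wood with plank roof, 180 mm wide (y), 130 deep (x), roof top 45 mm above the table; a house (to 95 mm above the table) and a crate stand on the roof 80 mm and more behind the front face. Origin: middle of the lower edge of the front face, which has the bay's mouth; +x points into the bay. No floor: the tray slides on the table; ceiling 32 mm high
- mouth (a point): Middle of the mouth, 15 mm above the table; axes as the quay. Hidden inside are two stiff rails along quay x, 93 mm apart (1.5 mm play each side of the tray), the pair set off the centre line (y) by an unknown 0 to 14 mm either way. They start 50 mm in; noses before them, from 4 mm in, flare out 18 mm. A tray on the centre line meets a nose: shift it sideways with the force felt
- stop (a point): Middle of the bay's fixed back stop, 100 mm behind the front face, 15 mm up; home = the plain end touches it: tray origin 50 mm in, fin end flush with the face. For the last 12 mm a rubber buffer plate resists with 7 N (more with rail drag), then stays: go on until the force rises again at the hard stop. Over 30 N between tray and quay (rails, buffer and stop included) counts as forcing
- keeper (a joint): Brass keeper sliding on the quay's roof at the front edge: 0 = open (quay's +y corner), 0.060 m = closed, at its end stop. Slides to quay -y with 2 N friction and stays where left. Its 14 mm wide tongue hangs 3.5 to 8.5 mm ahead of the face, 15 to 51 mm above the table; closed, it stands before the tray, 20 mm to +y of the centre line. It passes only if the tray is within 3 mm of home
- keeper_knob (a point): Point on the axis of the keeper's upright red knob, 63 mm above the table, 23 mm behind the quay's front face; the knob is 16 mm across and reaches from 51 to 75 mm above the table
- ship: Bystander: loose dark model ship with two bare masts, about 105 mm long (x), 34 mm wide, 79 mm high. Origin: centre of its underside. Not to be moved
- tape: Bystander: loose yellow tape measure, 62 x 36 x 56 mm. Origin: centre of its underside. Not to be moved
- die: Bystander: loose red die, 16 mm. Origin: centre of its underside. Not to be moved
There are look-alikes about, which are no part of the job. There is more than one size of the quay; the job needs the middle-sized.

How it is judged:
On the way, in this order (a step that is already met when the one before it is completed fails the run):
1. the tray is fully home in the bay, flat on the table (x of tray in the frame of quay above 0.048 m and z of tray in the frame of quay below 0.004 m and angle between the x axis of tray and the x axis of quay, either way round below 0.07 rad), for 0.2 s.
2. the keeper is closed (value of joint keeper above 0.057 m), for 0.2 s.
At the end, for the whole second after the job is handed in: The tray lies flat in the bay between the rails, home to within 2 mm (origin 48 to 52 mm inside the quay's front face), aligned with the quay within 0.07 rad and at rest, and the keeper is closed (joint above 0.057 m) (all of step 1 and x of tray in the frame of quay below 0.052 m and y of tray in the frame of quay between -0.018 and 0.018 m and value of joint keeper above 0.057 m and linear speed of tray below 0.01 m/s); the robot touches nothing.
It fails at once if the tray is forced: more than 30 N between tray and quay (contact force between tray and quay above 30 N).
It fails at once if the ship, the tape measure or the die is moved by more than 15 mm (distance of any of ship, tape, die from where it was at the start of the episode above 0.015 m).
It also fails if it takes over 72 s, if anything falls off the work surface, if the arm or the gripper's body presses on something with over 40 N, if the wrist force passes 120 N, or if a joint passes its speed limit or range.

## Robot

A 6-joint arm with a two-finger parallel gripper is mounted at the origin on the work surface. World frame = base frame: x ahead of the robot, y to its left, z up, the work surface at z = 0. Lengths are in m, angles in rad, forces in N, time in s.
With the tool pointing down it reaches from about 0.275 to 0.75 m from the base axis. Payload 10.2 kg.
Tool frame: the origin (TCP) lies midway between the tips of the shut fingers; the grasp point (between the pads) lies 19 mm behind it (env.hold_point_z is the distance from the TCP to the grasp point, in m); x points along the fingers, z is the direction in which the jaws open and shut, and the axes are right-handed (so a half turn about x gives the same grasp; the last joint's range is limited). The gripper opens to 85 mm and grips with 20 to 120 N. Pads are 22 mm wide; open, the fingers measure 114 mm over their backs; the gripper's body (76 mm by 85 mm) begins 54 mm behind the grasp point. The pads swing forward as they close: fully open they stand 13 mm farther back than shut.
Start: joints at [1.071, 0.313, 1.498, -0, 1.331, -0.223], TCP at [0.143, 0.505, 0.231] pointing down, gripper open.
Joint ranges: [-2.94, 2.94], [-0.97, 2.17], [0.19, 2.56], [-1.23, 4.37], [0.02, 3.11], [-2.88, 2.88]. Speed limits (rad/s): [2.39, 2.39, 3.01, 3.14, 3.14, 3.14].

## Interface

Orientations are given as a unit quaternion [x, y, z, w].
In Python, from bench import env, kinematics, monitor, eyes, job gives the robot as it stands. The module is installed in compiled form; this text tells all that it offers. Calls block until the motion is done:
- env.reach(position, orientation): joint-space move of the TCP to a pose.
- env.movel(position, velocity=0.15, frame=None, guard=None): straight line of the TCP; frame=None keeps the orientation; velocity is the mean speed in m/s. With guard (N) it stops when the force on the tool has changed by that much, and returns True; else False.
- env.set_joints(angles): joint-space move.
- env.release() and env.close_gripper(effort=None): open the fingers fully, or close them until they stop; effort is the grip in N (None keeps the last).
- env.hold(seconds).
- kinematics.ik(position, orientation): joint angles nearest the present ones, or None.
- monitor.sense(): the state.
- eyes.grab_frame(name): name is "scene" or "top"; returns a dict with "frame" (480x640x3 uint8, red, green, blue), "mtx" (3x3 intrinsics, pixels), "k1" (the pictures are not rectified: a ray, as slopes to the right and down, at radius r is drawn at 1 + k1 r^2 times it, then the intrinsics apply), "view" (4x4, takes a point from world to camera coordinates). Camera axes: x right, y down, z forward; pixel columns grow to the right and rows downward; lengths in m; the calibration is good to about 2 mm. A picture is of the moment at which its call begins. There is no depth.
A pose or a line that the arm cannot do raises env.MotionError and nothing moves.
- job.hand_in(): hands the job in, once; it reports no verdict.
The state is a dict: "clock": time; "joints": joint angles; "qvel": joint speeds; "joint_efforts": joint torques, N m; "position": TCP position; "ee_rot": TCP orientation; "contact_force": force on the tool from outside, world axes, zero at the start; "ft_torque": the same for the moment, N m; "finger_gap": opening from 0.0 (shut) to 1.0 (fully open).
Only numpy, scipy, OpenCV 4.12 (cv2) and the standard library are available. Lean on these libraries where they do the work, as an engineer would, in place of code of your own. Each camera call takes 0.05 s, during which the arm holds its last target. There are 200 camera calls.

## Working session

There is one attempt and no reset: what is moved stays moved. The work goes in short steps, each a Python script; the robot and the scene stay as the last script left them, time stands still between calls to the robot, and variables do not carry over. Pictures are saved under pics/ and viewed, about 8 in all and at most 12, crops included, and the job is handed in when it is done.

```bash
mkdir -p pics; ls; python3 - <<'E'
from bench import env, monitor, eyes
import cv2,numpy as np
for n in ("scene","top"):
    d=eyes.grab_frame(n); cv2.imwrite(f"pics/{n}0.png",d["frame"][:,:,::-1])
    print(n,d["mtx"].tolist(),d["k1"],np.round(d["view"],4).tolist())
s=monitor.sense();print(s["clock"],s["position"],s["ee_rot"],s["contact_force"],env.hold_point_z)
E
```

```text
pics
scene [[599.8656740550996, 0.0, 325.6576930363973], [0.0, 599.8656740550996, 239.88968886260278], [0.0, 0.0, 1.0]] -0.04538743390060848 [[-0.311, 0.9504, 0.0057, 0.1593], [0.58, 0.1945, -0.7911, -0.2421], [-0.7529, -0.2427, -0.6117, 1.4316], [0.0, 0.0, 0.0, 1.0]]
top [[493.9663292895402, 0.0, 308.59299210646503], [0.0, 493.9663292895402, 241.45633121498506], [0.0, 0.0, 1.0]] -0.1252688959360455 [[0.0152, -0.9997, -0.0176, 0.0133], [-0.9897, -0.0126, -0.1423, 0.4933], [0.142, 0.0196, -0.9897, 0.9233], [0.0, 0.0, 0.0, 1.0]]
0.1 [0.14337424 0.50480984 0.23078882] [-0.42641267  0.56456992  0.42607339  0.56382134] [-0.35310684  0.26134774  0.04092271] 0.0187
```

View pics/top0.png

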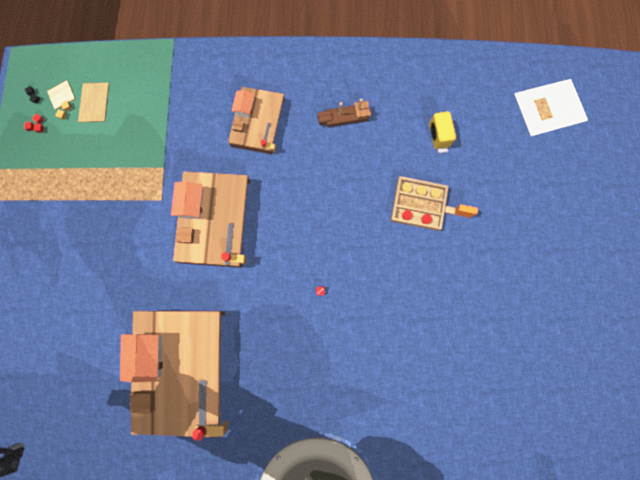

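View pics/scene0.png

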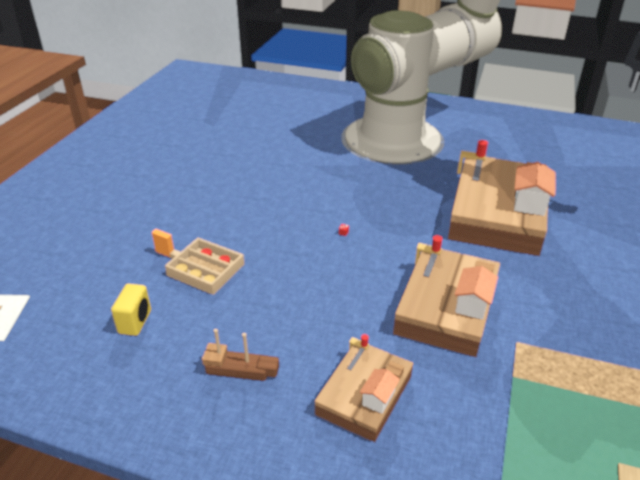

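The top view shows the middle quay at about (210,218), with its mouth facing right and its knob at (226,257). The tray is at (421,204), fin at (467,211), ship at (344,113), tape at (442,130) and die at (320,291). I'll zoom in to get exact corners.

```bash
cat > h.py <<'E'
import numpy as np,cv2
from bench import env, kinematics, monitor, eyes, job
from scipy.spatial.transform import Rotation as R
def ray(d,uv):
    k=d["mtx"];p=np.array([(uv[0]-k[0,2])/k[0,0],(uv[1]-k[1,2])/k[1,1]])
    q=p.copy()
    for _ in range(20): q=p/(1+d["k1"]*(q@q))
    V=d["view"];return -V[:3,:3].T@V[:3,3], V[:3,:3].T@np.array([q[0],q[1],1])
def p2w(d,uv,z):
    c,r=ray(d,uv);return c+r*(z-c[2])/r[2]
def w2p(d,P):
    V=d["view"];c=V[:3,:3]@np.asarray(P)+V[:3,3];q=c[:2]/c[2];q=q*(1+d["k1"]*(q@q));k=d["mtx"]
    return np.array([k[0,0]*q[0]+k[0,2],k[1,1]*q[1]+k[1,2]])
def crop(d,x0,y0,x1,y1,f,name):
    im=cv2.resize(d["frame"][y0:y1,x0:x1,::-1],None,fx=f,fy=f,interpolation=cv2.INTER_CUBIC)
    st=10
    for x in range(x0-x0%-st,x1,st):
        if x%20==0: cv2.putText(im,str(x),((x-x0)*f,10),0,.35,(255,255,255)); 
        cv2.line(im,((x-x0)*f,12),((x-x0)*f,18),(255,255,255))
    for y in range(y0-y0%-st,y1,st):
        if y%20==0: cv2.putText(im,str(y),(0,(y-y0)*f),0,.35,(255,255,255))
        cv2.line(im,(22,(y-y0)*f),(28,(y-y0)*f),(255,255,255))
    cv2.imwrite("pics/"+name,im)
E
python3 - <<'E'
from h import *
d=eyes.grab_frame("top")
a=d.copy(); crop(d,160,165,260,275,5,"a.png"); crop(d,385,165,485,240,5,"b.png")
A=cv2.imread("pics/a.png");B=cv2.imread("pics/b.png")
B=cv2.copyMakeBorder(B,0,0,0,0,0)
# side by side, scaled to 800x600
im=np.zeros((550,800,3),np.uint8);
cv2.imwrite("pics/ab.png",np.vstack([A,B])[:550]) if False else None
E
```

```text
(no output)
```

View pics/a.png

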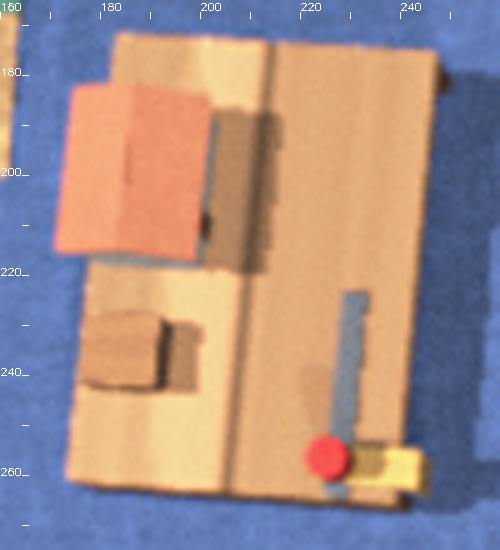

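View pics/b.png

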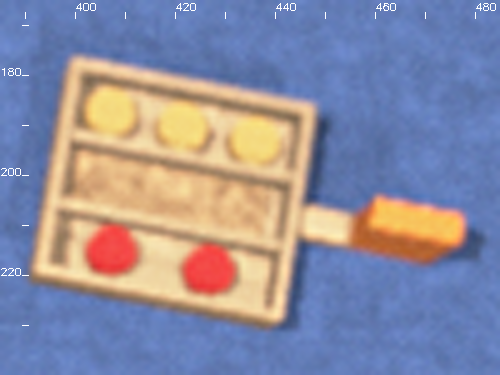

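Crop a gives the roof corners at about (183.6,172), (247.6,175.4), (241,265.6) and (173.4,261), with the knob at (225.4,256.6). Crop b gives the tray's top corners at (399.4,176.4), (448.2,185.8), (442,230.2) and (391.6,221), with the fin top at about (468,209).

```bash
cat > fit.py <<'E'
from h import *
from scipy.optimize import least_squares
def fit(d,model,px,x0):
    # model pts local, pose x,y,yaw on table
    f=lambda s:np.concatenate([w2p(d,R.from_euler('z',s[2]).apply(m)+[s[0],s[1],0])-p for m,p in zip(model,px)])
    r=least_squares(f,x0);return r.x,np.abs(r.fun).max()
E
python3 - <<'E'
from fit import *
d=eyes.grab_frame("top")
q=[(.130,-.090,.045),(0,-.09,.045),(0,.09,.045),(.13,.09,.045)]
qp=[(183.6,172),(247.6,175.4),(241,265.6),(173.4,261)]
Q,e=fit(d,q,qp,[.3,.2,1.57]);print("quay",Q,e, "yaw deg",np.degrees(Q[2]))
t=[(.05,-.045,.022),(-.05,-.045,.022),(-.05,.045,.022),(.05,.045,.022)]
tp=[(399.4,176.4),(448.2,185.8),(442,230.2),(391.6,221)]
T,e=fit(d,t,tp,[.4,-.2,1.57]);print("tray",T,e,np.degrees(T[2]))
print("fin",p2w(d,(468.2,209.4),.046), "model",R.from_euler('z',T[2]).apply([-.092,0,0])[:2]+T[:2])
print("knob",p2w(d,(225.4,256.6),.075), "quay x .023 -> local",R.from_euler('z',-Q[2]).apply(p2w(d,(225.4,256.6),.075)-[Q[0],Q[1],0]))
for n,u in dict(ship=(344,116),tape=(442,130),die=(320,291)).items(): print(n,p2w(d,u,.02))
s=eyes.grab_frame("scene")
for P in [q[0],q[1],q[2],q[3],(.023,.06,.075)]:
    print("scene",w2p(s,R.from_euler('z',Q[2]).apply(P)+[Q[0],Q[1],0]).round(1))
for P in t+[(-.092,0,.046)]: print("scene tray",w2p(s,R.from_euler('z',T[2]).apply(P)+[T[0],T[1],0]).round(1))
E
```

```text
quay [0.53274994 0.14606205 1.52233807] 0.7676042595090848 yaw deg 87.2235461236454
tray [ 0.57506804 -0.20161032  1.39729967] 0.762913388807732 80.05937400119724
fin [ 0.55879166 -0.29081604  0.046     ] model [ 0.5591863  -0.29222914]
knob [0.45692014 0.17410998 0.075     ] quay x .023 -> local [0.02434186 0.07709941 0.075     ]
ship [ 0.75771776 -0.04853152  0.02      ]
tape [ 0.73099725 -0.25106921  0.02      ]
die [ 0.39818916 -0.00314005  0.02      ]
scene [479.1 336.5]
scene [392.6 313.7]
scene [421.1 244.7]
scene [497.1 262.2]
scene [432.3 244. ]
scene tray [211.3 284.6]
scene tray [163.9 265.9]
scene tray [196.5 237.7]
scene tray [242.3 254.3]
scene tray [159.9 233.6]
```

```bash
python3 - <<'E'
from h import *
d=eyes.grab_frame("scene"); crop(d,145,215,505,355,2,"s.png")
E
```

```text
(no output)
```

View pics/s.png

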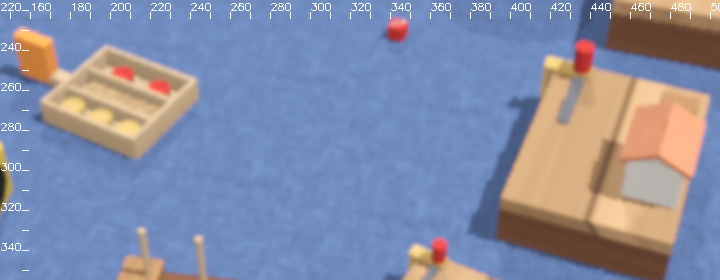

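Both cameras agree to about 2 mm, which is good enough to start. Next I'll grasp the fin.

```bash
cat >> h.py <<'E'
Q=np.array([.53275,.14606,1.52234]); T=np.array([.57507,-.20161,1.3973])
def down(yaw):  # jaws open along the direction yaw+90deg (y axis of an object with that yaw)
    z=np.array([-np.sin(yaw),np.cos(yaw),0]); x=np.array([0,0,-1.]); y=np.cross(z,x)
    return R.from_matrix(np.c_[x,y,z]).as_quat()
def qw(x,y,z): return R.from_euler('z',Q[2]).apply([x,y,0])+[Q[0],Q[1],z]
def qf(s=None): # force in the quay frame
    s=s or monitor.sense(); return R.from_euler('z',-Q[2]).apply(s["contact_force"])
E
python3 - <<'E'
from h import *
s=monitor.sense()
print(R.from_quat(s["ee_rot"]).as_matrix().round(2))
for flip in (0,np.pi):
    print(flip,*[None if k is None else np.round(k,2) for k in (kinematics.ik([.559,-.2915,.011],down(T[2]+flip)),kinematics.ik([.559,-.2915,.15],down(T[2]+flip)),kinematics.ik(qw(-.042,0,.011),down(Q[2]+flip)),kinematics.ik(qw(.023,.077,.06),down(Q[2]+flip)))])
E
```

```text
[[-0.   -0.96  0.27]
 [-0.    0.27  0.96]
 [-1.    0.   -0.  ]]
0 [-0.67  0.77  1.37 -0.    1.    2.65] [-0.67  0.61  1.26 -0.    1.27  2.65] None None
3.141592653589793 [-0.67  0.77  1.37 -0.    1.   -0.49] [-0.67  0.61  1.26 -0.    1.27 -0.49] [-0.02  0.62  1.67 -0.    0.85  0.03] [ 0.12  0.45  1.8  -0.    0.89  0.17]
```

```bash
python3 - <<'E'
from h import *
o=down(T[2]+np.pi); t0=monitor.sense()["clock"]
env.reach([.559,-.2915,.12],o)
env.movel([.559,-.2915,.0125],velocity=.12,guard=8)
print(monitor.sense()["position"],monitor.sense()["contact_force"])
env.close_gripper(60)
s=monitor.sense();print(s["clock"],s["finger_gap"],s["contact_force"],s["position"])
d=eyes.grab_frame("scene"); crop(d,100,170,360,350,3,"g.png")
E
```

```text
[ 0.55943764 -0.29179746  0.01336054] [-1.01744937  0.55442223  0.18166852]
5.1833 0.1312349476498649 [-0.23817002 -0.21787041  1.83017005] [ 0.55912347 -0.29155387  0.01269317]
```

View pics/g.png

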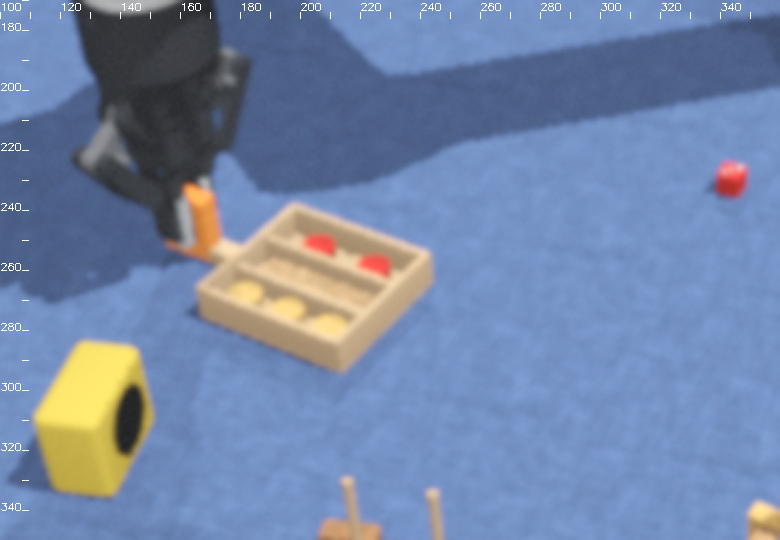

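The fin is pinched at about (190,215) and the tray lies flat. Next I'll slide and turn it into line in front of the mouth, then check from above.

```bash
python3 - <<'E'
from h import *
z=monitor.sense()["position"][2]
print(env.movel(qw(-.172,0,z),velocity=.12,frame=down(Q[2]+np.pi),guard=12))
s=monitor.sense();print(s["clock"],qf(s),s["ft_torque"],s["position"],R.from_euler('z',-Q[2]).apply(s["position"]-[Q[0],Q[1],0]))
d=eyes.grab_frame("top"); crop(d,165,160,385,280,3,"m.png")
E
```

```text
False
7.6167 [-0.41153765 -0.61320131  2.70439983] [-0.10804409 -0.08229266 -0.00614158] [ 0.5244337  -0.02578414  0.01267087] [-1.72045250e-01 -1.71389932e-05  1.26708702e-02]
```

View pics/m.png

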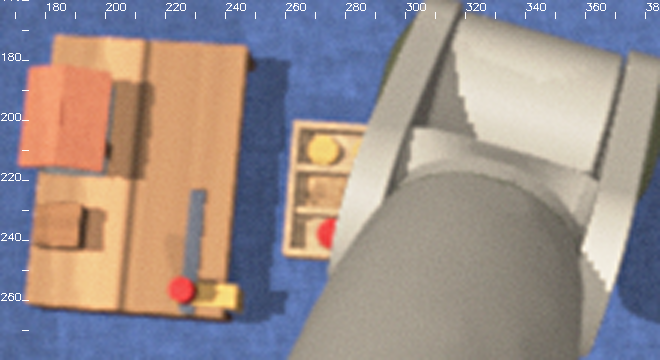

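```bash
cat >> h.py <<'E'
def loc(s): return R.from_euler('z',-Q[2]).apply(s["position"]-[Q[0],Q[1],0])
E
python3 - <<'E'
from h import *
d=eyes.grab_frame("top")
for u in ((263.3,200.3),(259.7,245.3)):
    print("tray corner local",R.from_euler('z',-Q[2]).apply(p2w(d,u,.022)-[Q[0],Q[1],0]).round(4))
z=monitor.sense()["position"][2]; y=0.; goal=-.060
env.movel(qw(-.140,0,z),velocity=.06,guard=8)   # plain end just inside the mouth's edge
f0=qf(); print("base",f0.round(2),monitor.sense()["ft_torque"].round(3))
for i in range(25):
    hit=env.movel(qw(goal,y,z),velocity=.03,guard=3.5)
    s=monitor.sense(); f=qf(s)-f0; p=loc(s)
    print(i,hit,round(s["clock"],1),"p",(p*1e3).round(1),"f",f.round(1),"Mz",round(s["ft_torque"][2],2))
    if not hit or abs(y)>.017 or np.abs(f).max()>18: break
    if abs(f[1])<.8 and f[0]<-5: print("axial only");break
    dy=np.clip(f[1]*.0005,-.003,.003); dy=np.sign(dy)*max(abs(dy),.001)
    y+=dy
    env.movel(qw(p[0]-.001,y,z),velocity=.03)
    print("   after shift y=%.4f"%y,(qf()-f0).round(1))
E
```

```text
tray corner local [-0.0315 -0.0458  0.022 ]
tray corner local [-0.0315  0.0451  0.022 ]
base [3.35 0.38 2.5 ] [ 0.522 -0.066 -0.014]
0 True 8.8 p [-139.7    0.2   12.7] f [-4.3  1.   1.9] Mz 0.01
   after shift y=0.0010 [-4.1 -1.   0.1]
1 True 10.5 p [-95.    1.2  12.6] f [0.1 1.7 0.7] Mz 0.22
   after shift y=0.0020 [-0.5 -0.6 -0.5]
2 True 11.0 p [-95.9   2.1  12.6] f [-3.9  0.6  1.1] Mz 0.06
   after shift y=0.0030 [-3.9 -0.9  0. ]
3 True 11.7 p [-91.4   2.9  12.6] f [-0.6  0.1  1. ] Mz 0.0
   after shift y=0.0040 [-0.4 -0.9 -0.2]
4 True 12.2 p [-92.2   4.   12.7] f [-4.4 -0.6  1.3] Mz 0.01
   after shift y=0.0030 [-1.3  2.1  2.1]
5 True 12.7 p [-93.    3.2  12.7] f [-3.  -0.4  0.5] Mz 0.08
   after shift y=0.0020 [-1.3  2.3  2.2]
6 True 13.2 p [-93.8   2.1  12.7] f [-3.8  0.4  1.2] Mz 0.1
   after shift y=0.0030 [-3.  -1.5 -0.6]
7 True 13.6 p [-94.7   2.8  12.7] f [-4.1  0.4  1.4] Mz -0.05
   after shift y=0.0040 [-3.  -1.9 -0.9]
8 True 14.1 p [-95.6   3.9  12.7] f [-3.6  0.   0.6] Mz -0.08
   after shift y=0.0050 [-2.2 -1.6 -0.2]
9 True 14.6 p [-96.5   4.9  12.7] f [-4.2  1.2  1.
[... 911 characters left out ...]
-104.3    7.8   12.7] f [-5.7  1.3  0.5] Mz -0.03
   after shift y=0.0090 [-3.2 -1.  -0.9]
19 True 19.5 p [-105.1    8.9   12.7] f [-3.4  1.3  1. ] Mz -0.06
   after shift y=0.0100 [-2.3 -2.   0. ]
20 True 20.0 p [-106.     9.9   12.7] f [-4.4  0.4  1. ] Mz -0.05
   after shift y=0.0110 [-2.7 -1.1  0. ]
21 True 20.5 p [-106.9   10.9   12.6] f [-3.4  0.5  0.9] Mz -0.04
   after shift y=0.0120 [-0.9 -0.5  0. ]
22 True 21.0 p [-107.8   11.9   12.7] f [-4.2  1.3  0.3] Mz -0.09
   after shift y=0.0130 [-2.4 -1.2 -0.2]
23 True 21.6 p [-108.7   12.9   12.7] f [-4.2 -0.7  0.9] Mz -0.1
   after shift y=0.0120 [-1.1  1.6  3. ]
24 True 22.1 p [-109.4   12.4   12.6] f [-5.2  0.7  1.2] Mz 0.12
axial only
```

The 3.5 N guard mostly tripped on friction reversal. The one real nose contact was at step 1 (+y force with a moment, front about 47 mm in, y≈1 mm). At y≈2.9 mm the tray went further in, so the rail offset is about +4 mm. I'll settle the readings and use a wider guard.

```bash
python3 - <<'E'
from h import *
z=monitor.sense()["position"][2]; y=.0038
env.movel(qw(-.116,y,z),velocity=.04)
env.hold(.15); f0=np.zeros(3); print("base",qf().round(2))
for goal in (-.100,-.092,-.084,-.076,-.068,-.060):
  for k in range(4):
    hit=env.movel(qw(goal,y,z),velocity=.025,guard=9)
    env.hold(.12); s=monitor.sense(); f=qf(s); p=loc(s)
    print(goal,hit,round(s["clock"],1),"p",(p*1e3).round(1),"f",f.round(1),"Mz",round(s["ft_torque"][2],2))
    if abs(f[1])>1.5 or hit: y+=np.clip(f[1]*.0004,-.0015,.0015)
    if not hit: break
  if hit: break
E
```

```text
base [-1.65 -0.51  4.23]
-0.1 False 23.5 p [-99.5   3.8  12.6] f [ 3.4 -0.9  3.4] Mz 0.02
-0.092 False 24.1 p [-91.7   3.8  12.7] f [ 1.5 -0.7  3.8] Mz -0.03
-0.084 True 24.5 p [-88.8   3.9  12.6] f [4.4 1.5 3.7] Mz 0.17
-0.084 True 24.8 p [-87.    4.1  12.7] f [4.3 1.  4.2] Mz 0.06
-0.084 False 25.2 p [-84.1   4.7  12.7] f [-1.4  0.1  2.4] Mz -0.11
-0.076 False 25.8 p [-75.4   4.8  12.6] f [ 3.8 -0.9  3.7] Mz 0.0
-0.068 False 26.4 p [-67.7   4.8  12.7] f [ 1.7 -1.4  3.9] Mz -0.0
-0.06 False 27.0 p [-59.6   4.8  12.7] f [ 2.2 -0.7  2.8] Mz -0.04
```

```bash
python3 - <<'E'
from h import *
z=monitor.sense()["position"][2]; y=.0048
for goal in (-.054,-.050,-.047,-.0445,-.043,-.042,-.041,-.040,-.039,-.038,-.037,-.036):
    hit=env.movel(qw(goal,y,z),velocity=.012,guard=15)
    a=qf(); env.hold(.12); s=monitor.sense(); f=qf(s); p=loc(s)
    print(goal,hit,round(s["clock"],1),"p",(p*1e3).round(1),"f_at",a.round(1),"f",f.round(1),"Mz",round(s["ft_torque"][2],2))
    if hit or abs(f[0])>16 : break
    if abs(f[1])>1.5: y+=np.clip(f[1]*.0003,-.001,.001)
E
```

```text
-0.054 False 27.7 p [-53.9   4.8  12.7] f_at [-2.  -0.8  2.6] f [-2.2 -0.   4. ] Mz 0.02
-0.05 False 28.3 p [-50.6   4.8  12.7] f_at [-8.9 -0.1  4.3] f [-7.9  0.2  4.2] Mz -0.0
-0.047 False 28.9 p [-47.8   4.8  12.6] f_at [-9.9  0.3  4.7] f [-10.    0.4   4.8] Mz -0.02
-0.0445 False 29.3 p [-45.3   4.8  12.7] f_at [-8.9  0.8  4.2] f [-10.6   0.9   4.9] Mz -0.0
-0.043 False 29.7 p [-43.9   4.8  12.7] f_at [-9.5  0.7  5.2] f [-9.9  0.5  4. ] Mz -0.08
-0.042 False 30.1 p [-42.9   4.8  12.6] f_at [-11.1   0.9   5.1] f [-10.2   1.4   4.7] Mz -0.11
-0.041 False 30.4 p [-41.9   4.8  12.6] f_at [-11.6   0.5   4.5] f [-11.3   0.3   4.6] Mz -0.07
-0.04 False 30.8 p [-40.9   4.8  12.7] f_at [-11.1  -0.3   5.4] f [-11.1   0.    5.1] Mz -0.02
-0.039 False 31.2 p [-39.9   4.8  12.7] f_at [-10.3  -0.2   4.2] f [-11.6   1.1   4. ] Mz -0.05
-0.038 False 31.6 p [-39.6   4.8  12.7] f_at [-15.2   1.1   5.6] f [-15.8   0.6   5. ] Mz -0.05
-0.037 False 31.9 p [-39.6   4.8  12.7] f_at [-23.7   2.4   6.9] f [-22.6   1.6   5.7] Mz -0.04
```

The force rose past the buffer plateau (10–11 N) to 23 N with no advance at -39.6 mm, so the tray is home. I'll unload, let go and look.

```bash
python3 - <<'E'
from h import *
z=monitor.sense()["position"][2]
env.movel(qw(-.0390,.0048,z),velocity=.01); print(qf().round(1))
env.release(); p=monitor.sense()["position"]
env.movel([p[0],p[1],.14],velocity=.15); 
env.movel(qw(.023,.077,.14),velocity=.15); print(monitor.sense()["clock"],qf().round(1))
d=eyes.grab_frame("scene"); crop(d,340,210,540,360,4,"k.png")
E
```

```text
[-9.3  1.   3.2]
34.7583 [ 0.4 -0.3 -0. ]
```

View pics/k.png

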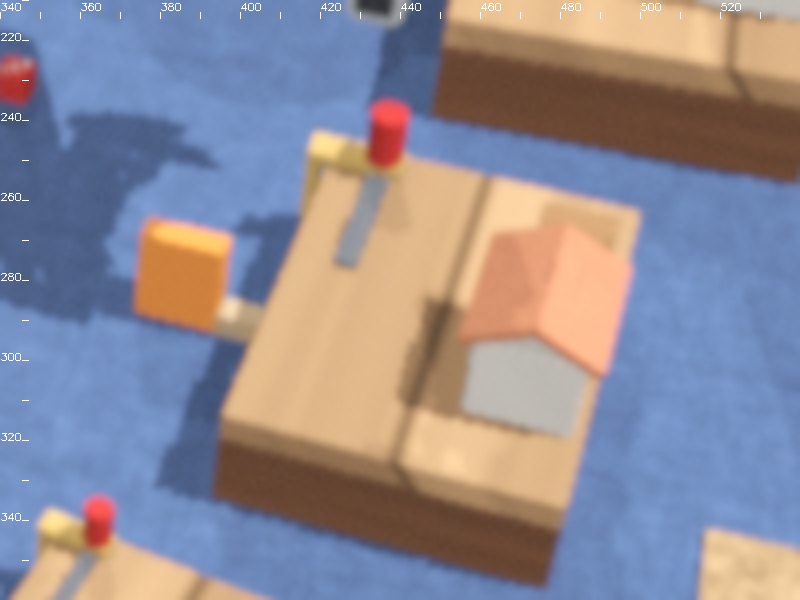

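The tray is flush in the bay with only its stem and fin out, at about (385,278). The knob top is at (437,237). Next is the keeper.

```bash
python3 - <<'E'
from h import *
d=eyes.grab_frame("scene"); print("knob from scene", R.from_euler('z',-Q[2]).apply(p2w(d,(437.2,237),.075)-[Q[0],Q[1],0]).round(4))
z=.054
print(env.movel(qw(.023,.077,z),velocity=.12,guard=6),qf().round(1))
env.close_gripper(40); s=monitor.sense(); print(s["clock"],s["finger_gap"]*85,qf(s).round(1))
y0=.077
for y in (.05,.021,.018,.016,.014,.012,.010):
    hit=env.movel(qw(.023,y,z),velocity=.04,guard=9); env.hold(.1)
    s=monitor.sense();print(hit,round(s["clock"],1),(loc(s)*1e3).round(1),qf(s).round(1),s["finger_gap"]*85)
    if hit or abs(qf(s)[1])>10: break
E
```

```text
knob from scene [0.0264 0.0818 0.075 ]
False [1.1 0.  0.3]
36.3667 13.9706396269812 [-0.4  0.8  2.8]
False 37.3 [22.9 49.4 54.2] [-1.7 -2.8  3.2] 14.439471435883856
False 38.3 [22.7 20.9 54.2] [-3.8 -0.2  6. ] 14.520696650839847
False 38.6 [22.7 20.2 54. ] [-4.  10.7 13.8] 14.462092237857116
```

```bash
python3 - <<'E'
from h import *
env.release(); p=monitor.sense()["position"]
env.movel([p[0],p[1],.16],velocity=.15); env.reach(qw(-.05,.20,.25),down(Q[2]+np.pi)); env.hold(.3)
s=monitor.sense();print(s["clock"],s["contact_force"],s["finger_gap"])
d=eyes.grab_frame("scene"); crop(d,340,210,540,360,4,"k2.png")
e=eyes.grab_frame("top"); cv2.imwrite("pics/t2.png",e["frame"][:,:,::-1])
for yy in (.017,.020,.023): print(w2p(d,qw(.023,yy,.075)).round(1),w2p(e,qw(.023,yy,.075)).round(1))
E
```

```text
41.325 [0.59257308 0.21243339 0.14440355] 1.0009816636798967
[426.3 259.5] [228.9 224.9]
[426.7 258.4] [228.7 226.5]
[427.1 257.3] [228.6 228.1]
```

View pics/k2.png

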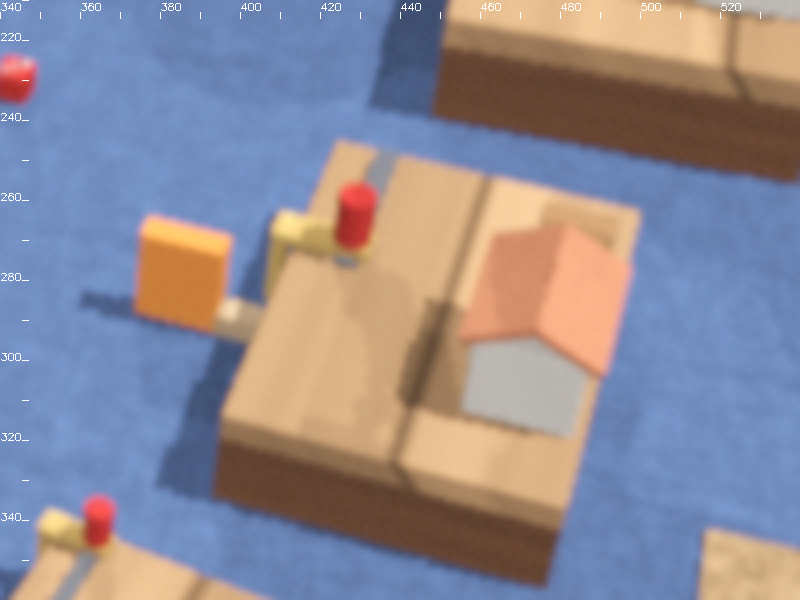

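View pics/t2.png

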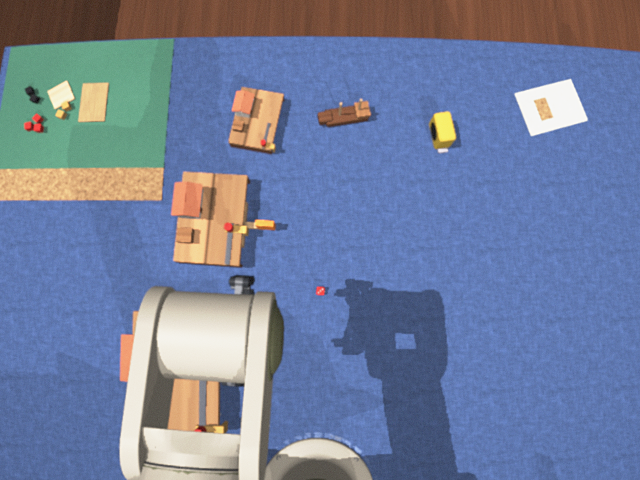

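```bash
python3 - <<'E'
from h import *
d=eyes.grab_frame("top"); old=cv2.imread("pics/top0.png")[:,:,::-1]
L=lambda u:R.from_euler('z',-Q[2]).apply(p2w(d,u,.075)-[Q[0],Q[1],0])
def red(im,x0,y0,x1,y1):
    c=im[y0:y1,x0:x1].astype(int); m=(c[...,0]>140)&(c[...,1]<70)&(c[...,2]<80); v,u=np.nonzero(m); return u.mean()+x0,v.mean()+y0,m.sum()
a=red(old,215,245,236,268);b=red(d["frame"],215,215,240,240);print(a,b,(L(b[:2])-L(a[:2])).round(4))
E
```

```text
(np.float64(227.91666666666666), np.float64(257.1666666666667), np.int64(12)) (np.float64(230.0), np.float64(227.66666666666666), np.int64(12)) [ 0.0009 -0.0558  0.    ]
```

The image gives about 56 mm of travel, ±1.5 mm, though the end stop was felt. There is time for one firmer push to be sure.

```bash
python3 - <<'E'
from h import *
def red(im,x0,y0,x1,y1):
    c=im[y0:y1,x0:x1].astype(int); m=(c[...,0]>130)&(c[...,1]<90)&(c[...,2]<90); v,u=np.nonzero(m); return u.mean()+x0,v.mean()+y0
z=.055
env.reach(qw(.023,.020,.14),down(Q[2]+np.pi)); env.movel(qw(.023,.020,z),velocity=.1,guard=6)
env.close_gripper(60); s=monitor.sense(); print(s["clock"],(loc(s)*1e3).round(1),qf(s).round(1))
for y in (.018,.016,.014):
    hit=env.movel(qw(.023,y,z),velocity=.02,guard=15); env.hold(.1); s=monitor.sense()
    print(hit,(loc(s)*1e3).round(1),qf(s).round(1))
    if hit or abs(qf(s)[1])>14: break
env.movel(qw(.023,loc(s)[1],z),velocity=.02); env.release(); p=monitor.sense()["position"]
env.movel([p[0],p[1],.16],velocity=.15); env.reach(qw(-.05,.20,.25),down(Q[2]+np.pi)); env.hold(.3)
d=eyes.grab_frame("top"); print(monitor.sense()["clock"],red(d["frame"],215,215,240,240), monitor.sense()["contact_force"].round(1))
s=eyes.grab_frame("scene"); old=cv2.imread("pics/scene0.png")[:,:,::-1]
a=red(old,425,230,450,252);b=red(s["frame"],415,250,440,275)
L=lambda u:R.from_euler('z',-Q[2]).apply(p2w(s,u,.063)-[Q[0],Q[1],0])
print(a,b,(L(b)-L(a)).round(4))
E
```

```text
44.025 [23.1 20.4 55.2] [1.3 4.4 5.9]
False [23.1 20.2 55.1] [-0.6 12.9 13.6]
False [23.1 20.  55. ] [-0.8 21.8 20.3]
47.8333 (np.float64(228.5), np.float64(226.75)) [ 0.1 -0.1  1.1]
(np.float64(436.16190476190474), np.float64(243.83809523809524)) (np.float64(428.2), np.float64(264.1818181818182)) [-0.0003 -0.0571  0.    ]
```

The keeper holds at y = 20.0 mm against 22 N, which is the position stated for closed. I'm handing in.

```bash
python3 -c "
from h import *
print(job.hand_in(), monitor.sense()['clock'])"
```

```text
the job is handed in; nothing more can be done
the job is handed in; nothing more can be done
```

The job is handed in: the tray is home in the middle-sized quay and the keeper is closed in front of it. It took about 48 s on the robot clock, and no verdict was reported.

**Tray:** I slid it in by its fin and found the rails about 4–5 mm to quay +y. The buffer gave a steady 10–11 N, then the wrist force rose to about 23 N with no further advance, which is the hard stop. The camera then showed the tray flush with the face.

**Keeper:** I pinched the knob and slid it to its end stop. A second push of about 22 N held it at y = 20.0 mm, the stated closed position. After that I let go and moved clear.

**Checks that disagreed or went wrong:**
- **Keeper travel:** the cameras read lower than the felt stop, 55.8 mm (top view, before the second push) and 57.1 mm (scene view, after it), so they sit around the 57 mm limit. They are good to only 1–2 mm, so I trusted the stop.
- **First search for the rails:** a 3.5 N guard kept tripping on table friction and cost about 12 s. I widened it to 9 N.
- **Bystanders:** the ship, tape and die look unmoved in the last overview I viewed, taken before the second keeper push. I compared them by eye only.

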